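# Hang the gift pails on the swinging display bar

## Robot

A 6-joint arm with a two-finger parallel gripper is mounted at the origin on the work surface. World frame = base frame: x ahead of the robot, y to its left, z up, the work surface at z = 0. Lengths are in m, angles in rad, forces in N, time in s.
With the tool pointing down it reaches from about 0.375 to 0.9 m from the base axis. Payload 3.1 kg.
Tool frame: the origin (TCP) lies midway between the tips of the shut fingers; the grasp point (between the pads) lies robot.grip_depth behind it (robot.grip_depth is the distance from the TCP to the grasp point, in m); z points along the fingers, y is the line along which they close (so a half turn about z gives the same grasp; the last joint's range is limited). The gripper opens to 87 mm and grips with 3 to 60 N. Pads are 19 mm wide; open, the fingers measure 117 mm over their backs; the gripper's body (75 mm by 190 mm) begins 51 mm behind the grasp point.
Start: joints at [-1.476, 0.527, 1.433, -0, 1.181, -0.178], TCP at [0.168, -0.602, 0.223] pointing down, gripper open.
Joint ranges: [-3.08, 3.08], [-0.75, 2.2], [0.22, 2.44], [-1.43, 4.57], [0, 2.65], [-2.85, 2.85]. Speed limits (rad/s): [2.79, 2.79, 3.14, 3.14, 3.14, 3.14].

## Interface

Orientations are given as a unit quaternion [x, y, z, w].
In Python, from rig import robot gives the robot as it stands.
- The arm moves only by the tool run_rows, called after "Call:" by a JSON object that holds its "op" and its "data". Schema: {"type":"object","properties":{"offsets":{"type":"array","items":{"type":"number"},"minItems":4,"maxItems":80},"jaw":{"type":"number"},"grip_n":{"type":"number"},"only":{"type":"string"},"quiet":{"type":"boolean"},"lines":{"type":"string"}},"required":["offsets"],"additionalProperties":false}. offsets is one flat list of numbers that holds 1 to 20 rows one after another, with no inner brackets; each row has 4 numbers: dx, dy, dz in m, then a turn about the tool's z in rad; each row shifts and turns the commanded pose from where the row before left it, along the tool's axes as they then stand; what a row does not reach is not made up. A row lasts 1/12 s, in which the tool goes at most 0.0417 m and 0.125 rad, less where a joint would pass 70% of its speed; a pose out of reach is approached as far as the arm can. jaw is the finger opening in m, set as the call begins (left out keeps the last). The fingers move at their own pace and stop on an object; grip_n is the grip in N (left out, the last holds). Time passes only in rows, so rows that do not move let the fingers close. The tool returns the time, the measured TCP pose, the force, the opening and the grip force at its end. only (a regular expression) keeps the lines of the reply that match it, lines (a string "A,B") keeps lines A to B, and quiet returns only ok. Input that does not fit is refused with a message, and nothing moves.
- robot.get_obs(): the state, without advancing time (a new reading comes with each control period).
- robot.camera(name): name is "scene" or "side" or "wrist"; returns a dict with "img" (480x640x3 uint8, red, green, blue), "fx", "fy", "cx", "cy" (pixels), "k1" (the pictures are not rectified: a ray, as slopes to the right and down, at radius r is drawn at 1 + k1 r^2 times it, then the intrinsics apply), "xyz" and "attitude" of the camera in the world. Camera axes: x right, y down, z forward; pixel columns grow to the right and rows downward; lengths in m; the calibration is good to about 2 mm. A picture is of the moment at which its call begins. There is no depth.
- robot.hand_in(): hands the job in; it is judged then, once.
The state is a dict: "time": time; "q": joint angles; "joint_velocities": joint speeds; "joint_torque": joint torques, N m; "position": TCP position; "tool_rot": TCP orientation; "ft_force": force on the tool from outside, world axes, zero at the start; "moment": the same for the moment, N m; "grip_width": finger opening in m; "grip_force": force on a finger pad.
Only numpy, scipy, OpenCV 4.12 (cv2) and the standard library are available. Lean on these libraries where they do the work, as an engineer would, in place of code of your own. Each camera call takes 0.05 s, during which the arm holds its last target. There are 200 camera calls.

## Task

Hang the four gift pails by their hoops on the hooks of the swinging bar, a red one on each of the two outer hooks and an ivory one on each of the two inner hooks, so that the bar ends level and still. Work left and right in turn so that neither side ever carries two pails while the other has none, and do not let the bar tip steeply. Let no pail fall over, and leave the tart stand, the price board and the plates where they are.

Things in the scene. Friction and masses are not known exactly. Their poses are not given: they have to be found in the camera images.
- red_pail_a: Red tin gift pail with fixed lid and rigid brass strap hoop; about 90 g. Origin: centre of underside; z up. 44 mm across at the foot, 56 at the rim, lid top 63 high. Hoop in the pail's y-z plane, strap 11 mm wide (x), 3 thick: two upright legs at y = +-26 mm (55 over their outsides), straight from the rim to 100 high, then an arch peaking at 125.5. Grip across the outsides of the legs.
- red_pail_b: Red tin gift pail with fixed lid and rigid brass strap hoop; about 90 g. Origin: centre of underside; z up. 44 mm across at the foot, 56 at the rim, lid top 63 high. Hoop in the pail's y-z plane, strap 11 mm wide (x), 3 thick: two upright legs at y = +-26 mm (55 over their outsides), straight from the rim to 100 high, then an arch peaking at 125.5. Grip across the outsides of the legs.
- ivory_pail_a: Ivory-white tin gift pail with fixed lid and rigid brass strap hoop; about 90 g. Origin: centre of underside; z up. 44 mm across at the foot, 56 at the rim, lid top 63 high. Hoop in the pail's y-z plane, strap 11 mm wide (x), 3 thick: two upright legs at y = +-26 mm (55 over their outsides), straight from the rim to 100 high, then an arch peaking at 125.5. Grip across the outsides of the legs.
- ivory_pail_b: Ivory-white tin gift pail with fixed lid and rigid brass strap hoop; about 90 g. Origin: centre of underside; z up. 44 mm across at the foot, 56 at the rim, lid top 63 high. Hoop in the pail's y-z plane, strap 11 mm wide (x), 3 thick: two upright legs at y = +-26 mm (55 over their outsides), straight from the rim to 100 high, then an arch peaking at 125.5. Grip across the outsides of the legs.
- red_pail_a_hoop (a point): Underside of the peak of the hoop of red_pail_a, 122.5 mm above the pail's origin: the spot that rests on a hook's seat.
- red_pail_b_hoop (a point): Underside of the peak of the hoop of red_pail_b, 122.5 mm above the pail's origin: the spot that rests on a hook's seat.
- ivory_pail_a_hoop (a point): Underside of the peak of the hoop of ivory_pail_a, 122.5 mm above the pail's origin: the spot that rests on a hook's seat.
- ivory_pail_b_hoop (a point): Underside of the peak of the hoop of ivory_pail_b, 122.5 mm above the pail's origin: the spot that rests on a hook's seat.
- hook_left_outer (a point): Seat of the left outer hook, 185 mm left (stand's +y) of the bar's middle, moving with the bar: top of the 6 mm rod where a hoop rests, 67 mm out from the bar's centre line to the stand's -x, the robot's side. The rod leaves the bar 7 mm above the seat, dips to a flat seat 14 mm long and turns up to a free tip 19 mm beyond and 19 mm above this point. Hoops go on over the tip.
- hook_left_inner (a point): Seat of the left inner hook, 85 mm left (stand's +y) of the bar's middle, moving with the bar: top of the 6 mm rod where a hoop rests, 67 mm out from the bar's centre line to the stand's -x, the robot's side. The rod leaves the bar 7 mm above the seat, dips to a flat seat 14 mm long and turns up to a free tip 19 mm beyond and 19 mm above this point. Hoops go on over the tip.
- hook_right_inner (a point): Seat of the right inner hook, 85 mm right (stand's -y) of the bar's middle, moving with the bar: top of the 6 mm rod where a hoop rests, 67 mm out from the bar's centre line to the stand's -x, the robot's side. The rod leaves the bar 7 mm above the seat, dips to a flat seat 14 mm long and turns up to a free tip 19 mm beyond and 19 mm above this point. Hoops go on over the tip.
- hook_right_outer (a point): Seat of the right outer hook, 185 mm right (stand's -y) of the bar's middle, moving with the bar: top of the 6 mm rod where a hoop rests, 67 mm out from the bar's centre line to the stand's -x, the robot's side. The rod leaves the bar 7 mm above the seat, dips to a flat seat 14 mm long and turns up to a free tip 19 mm beyond and 19 mm above this point. Hoops go on over the tip.
- stand: Fixed counter stand: marble foot 170 x 300 x 18 mm; brass post 20 mm thick, 395 mm high, 70 mm behind the bar (stand's +x). Origin on the counter below the bar's middle; z up, y along the level bar to the left, -x to the robot's side, where the hooks point.
- axle (a point): Middle of the axle the bar hangs from, 375 mm above the counter; the bar turns about the stand's x axis through it. The bar: 20 mm square steel, 472 mm long, 1.6 kg, centre line 105 mm below the axle; two 8 mm stays rise from it, 55 mm either side of its middle, to the axle.
- potbar (a joint): Rocking of the bar (rad): 0 level, positive = left end up; stops at +-0.35. Empty it rights itself. One pail too many on an outer hook tips it about 0.09 (that hook dips 17 mm and shifts 10 mm in y), on an inner hook about 0.045, two on one side about 0.14. Damped, settles in about 2 s.
- tart_stand: Bystander: glass cake stand 150 mm across and 90 mm high with a raspberry tart on it (150 mm high in all). Origin: centre of its foot.
- price_board: Bystander: small black folded price board, 110 mm wide, 85 mm high. Origin: centre of its underside.
- plates: Bystander: stack of five white plates 140 mm across, 36 mm high. Origin: centre of its underside.

How it is judged:
On the way, in this order (a step that is already met when the one before it is completed fails the run):
1. one pail hangs on the bar (((distance between any of red_pail_a_hoop, red_pail_b_hoop, ivory_pail_a_hoop, ivory_pail_b_hoop and hook_left_outer below 0.015 m or distance between any of red_pail_a_hoop, red_pail_b_hoop, ivory_pail_a_hoop, ivory_pail_b_hoop and hook_left_inner below 0.015 m) or (distance between any of red_pail_a_hoop, red_pail_b_hoop, ivory_pail_a_hoop, ivory_pail_b_hoop and hook_right_outer below 0.015 m or distance between any of red_pail_a_hoop, red_pail_b_hoop, ivory_pail_a_hoop, ivory_pail_b_hoop and hook_right_inner below 0.015 m))), for 0.2 s.
2. a pail hangs on each side ((distance between any of red_pail_a_hoop, red_pail_b_hoop, ivory_pail_a_hoop, ivory_pail_b_hoop and hook_left_outer below 0.015 m or distance between any of red_pail_a_hoop, red_pail_b_hoop, ivory_pail_a_hoop, ivory_pail_b_hoop and hook_left_inner below 0.015 m) and (distance between any of red_pail_a_hoop, red_pail_b_hoop, ivory_pail_a_hoop, ivory_pail_b_hoop and hook_right_outer below 0.015 m or distance between any of red_pail_a_hoop, red_pail_b_hoop, ivory_pail_a_hoop, ivory_pail_b_hoop and hook_right_inner below 0.015 m)), for 0.2 s.
At the end, for the whole second after the job is handed in: Each outer hook carries a red pail and each inner hook an ivory one (hoop within 15 mm of the hook's seat, pail within 0.2 rad of upright), all at rest and let go (swaying under 0.1 m/s), the bar within 0.04 rad of level and turning under 0.1 rad/s (distance between any of red_pail_a_hoop, red_pail_b_hoop and hook_left_outer below 0.015 m and distance between any of ivory_pail_a_hoop, ivory_pail_b_hoop and hook_left_inner below 0.015 m and distance between any of red_pail_a_hoop, red_pail_b_hoop and hook_right_outer below 0.015 m and distance between any of ivory_pail_a_hoop, ivory_pail_b_hoop and hook_right_inner below 0.015 m and value of joint potbar between -0.04 and 0.04 rad and velocity of joint potbar between -0.1 and 0.1 rad/s and linear speed of each of red_pail_a, red_pail_b, ivory_pail_a, ivory_pail_b below 0.1 m/s and angle between each of red_pail_a, red_pail_b, ivory_pail_a, ivory_pail_b's own z axis and vertical below 0.2 rad); the robot touches nothing.
It fails at once if one side carries two pails while the other carries none (((distance between any of red_pail_a_hoop, red_pail_b_hoop, ivory_pail_a_hoop, ivory_pail_b_hoop and hook_left_outer below 0.015 m and distance between any of red_pail_a_hoop, red_pail_b_hoop, ivory_pail_a_hoop, ivory_pail_b_hoop and hook_left_inner below 0.015 m) and (not (distance between any of red_pail_a_hoop, red_pail_b_hoop, ivory_pail_a_hoop, ivory_pail_b_hoop and hook_right_outer below 0.03 m) and not (distance between any of red_pail_a_hoop, red_pail_b_hoop, ivory_pail_a_hoop, ivory_pail_b_hoop and hook_right_inner below 0.03 m))) or ((distance between any of red_pail_a_hoop, red_pail_b_hoop, ivory_pail_a_hoop, ivory_pail_b_hoop and hook_right_outer below 0.015 m and distance between any of red_pail_a_hoop, red_pail_b_hoop, ivory_pail_a_hoop, ivory_pail_b_hoop and hook_right_inner below 0.015 m) and (not (distance between any of red_pail_a_hoop, red_pail_b_hoop, ivory_pail_a_hoop, ivory_pail_b_hoop and hook_left_outer below 0.03 m) and not (distance between any of red_pail_a_hoop, red_pail_b_hoop, ivory_pail_a_hoop, ivory_pail_b_hoop and hook_left_inner below 0.03 m)))).
It fails at once if the bar tips steeply (over 0.2 rad) (not (value of joint potbar between -0.2 and 0.2 rad)).
It fails at once if a pail falls over (angle between any of red_pail_a, red_pail_b, ivory_pail_a, ivory_pail_b's own z axis and vertical above 0.7 rad).
It fails at once if a bystander is moved by over 20 mm (distance of any of tart_stand, price_board, plates from where it was at the start of the episode above 0.02 m).
It also fails if it takes over 72 s, if anything falls off the work surface, if the arm or the gripper's body presses on something with over 40 N, if the wrist force passes 120 N, or if a joint passes its speed limit or range.

## Working session

There is one attempt and no reset: what is moved stays moved. The work goes in short steps, Python scripts to look and compute and a tool call to move; the robot and the scene stay as the last step left them, time stands still between calls to the robot, and variables do not carry over. Pictures are saved under pics/ and viewed, at most 10 in all, crops included, and the job is handed in when it is done.

```bash
ls; mkdir -p pics; python3 - <<'E'
from rig import robot
import cv2,numpy as np
np.set_printoptions(precision=4,suppress=True)
print(robot.grip_depth)
for n in ["scene","side"]:
    c=robot.camera(n); cv2.imwrite(f"pics/{n}0.png",c["img"][:,:,::-1])
    print(n,{k:v for k,v in c.items() if k!="img"})
print(robot.get_obs())
E
```

```text
pics
rig.py
0.0187
scene {'fx': 484.0890136002348, 'fy': 484.0890136002348, 'cx': 326.18935387753703, 'cy': 238.69561951195377, 'k1': -0.12801043557836833, 'xyz': array([ 1.314 , -0.719 ,  1.0906]), 'attitude': array([ 0.8347,  0.357 , -0.17  , -0.3833])}
side {'fx': 467.77209274219183, 'fy': 467.77209274219183, 'cx': 319.6341188398824, 'cy': 232.98973076800792, 'k1': 0.030851491563654822, 'xyz': array([-0.1549,  0.7831,  0.9743]), 'attitude': array([-0.3033,  0.8339, -0.4295,  0.1681])}
{'time': 0.1, 'q': array([-1.4765,  0.5284,  1.4338, -0.    ,  1.1814, -0.1785]), 'joint_velocities': array([-0.0008, -0.0016, -0.0038,  0.0011,  0.0001, -0.001 ]), 'joint_torque': array([ -0.0008, -44.0988, -17.7151,   0.0635,   0.0534,  -0.    ]), 'position': array([ 0.1683, -0.6012,  0.2217]), 'tool_rot': array([ 0.9907,  0.136 ,  0.    , -0.001 ]), 'ft_force': array([-0.4919, -1.0869, -0.5339]), 'moment': array([0.0444, 0.0212, 0.0104]), 'grip_force': 0.0, 'grip_width': 0.08715727982253872}
```
View pics/scene0.png

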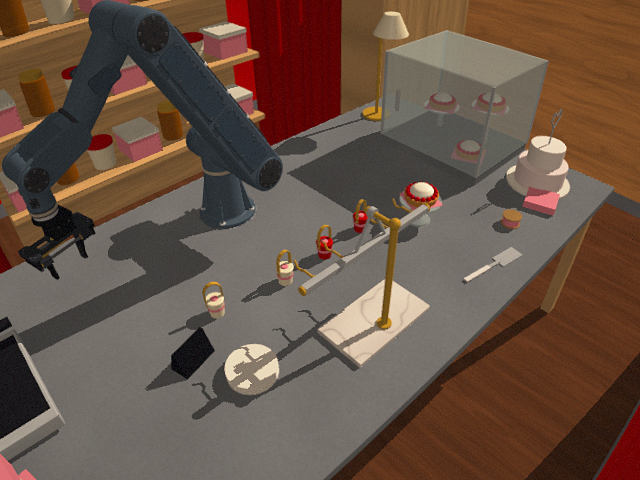

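View pics/side0.png

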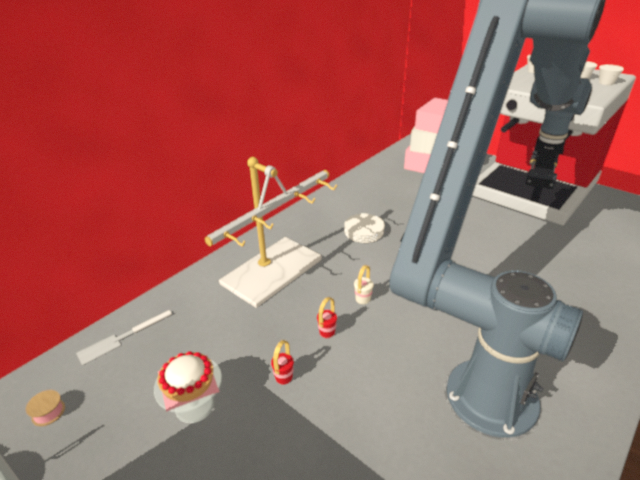

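The scene view shows the red pails at about (361,222) and (325,247) and the ivory ones at (286,272) and (215,303), with the bar from (303,290) to (425,212). The side view shows the reds at (283,367) and (327,322) and one ivory at (364,290); the arm hides the other ivory. I'll enlarge both.

```bash
cat > geo.py <<'E'
import cv2,numpy as np
from scipy.spatial.transform import Rotation as R
from rig import robot
np.set_printoptions(precision=4,suppress=True)
def ray(c,u,v):
    K=np.array([[c["fx"],0,c["cx"]],[0,c["fy"],c["cy"]],[0,0,1]])
    p=cv2.undistortPointsIter(np.array([[[u,v]]],float),K,np.array([c["k1"],0,0,0.]),None,None,(3,100,1e-10))[0,0]
    d=R.from_quat(c["attitude"]).apply([*p,1]); return np.array(c["xyz"]),d/np.linalg.norm(d)
def atz(c,u,v,z):
    o,d=ray(c,u,v); return o+d*(z-o[2])/d[2]
def tri(*obs):
    A=np.zeros((3,3));b=np.zeros(3)
    for c,u,v in obs:
        o,d=ray(c,u,v); P=np.eye(3)-np.outer(d,d); A+=P;b+=P@o
    x=np.linalg.solve(A,b)
    return x,[np.linalg.norm((np.eye(3)-np.outer(d,d))@(x-o)) for o,d in (ray(*k) for k in obs)]
def proj(c,X):
    rv=R.from_quat(c["attitude"]).inv()
    p,_=cv2.projectPoints(np.array(X,float).reshape(-1,3),rv.as_rotvec(),-rv.apply(c["xyz"]),np.array([[c["fx"],0,c["cx"]],[0,c["fy"],c["cy"]],[0,0,1]]),np.array([c["k1"],0,0,0.]))
    return p[:,0]
def crop(img,x0,y0,w,h,s,name):
    o=cv2.resize(img[y0:y0+h,x0:x0+w,::-1],None,fx=s,fy=s,interpolation=cv2.INTER_CUBIC)
    for x in range(-(-x0//20)*20,x0+w,20): cv2.putText(o,str(x),(int((x-x0)*s),10),0,.35,(255,255,0),1); cv2.line(o,(int((x-x0)*s),12),(int((x-x0)*s),20),(255,255,0),1)
    for y in range(-(-y0//20)*20,y0+h,20): cv2.putText(o,str(y),(0,int((y-y0)*s)+4),0,.35,(255,255,0),1); cv2.line(o,(25,int((y-y0)*s)),(33,int((y-y0)*s)),(255,255,0),1)
    cv2.imwrite("pics/"+name,o)
E
python3 - <<'E'
import cv2
from geo import crop
crop(cv2.imread("pics/scene0.png")[:,:,::-1],190,180,260,195,3,"s1.png")
crop(cv2.imread("pics/side0.png")[:,:,::-1],190,145,230,250,2.4,"d1.png")
E
```

View pics/s1.png

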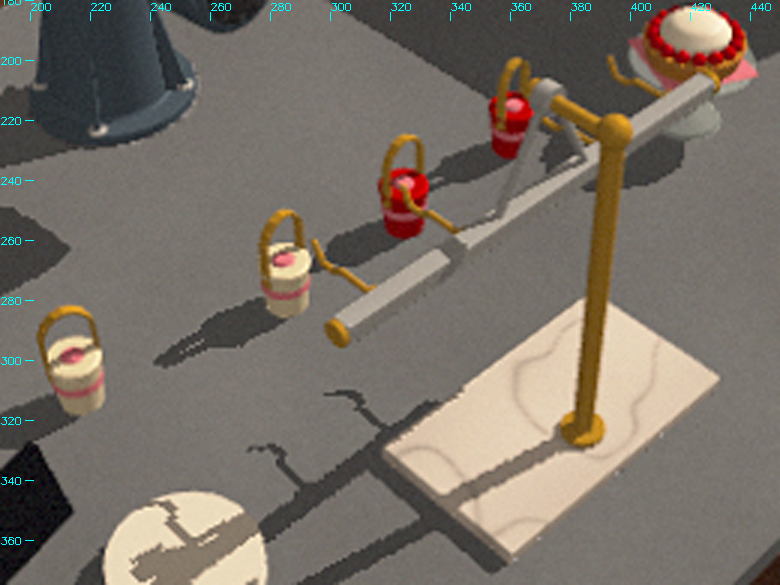

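View pics/d1.png

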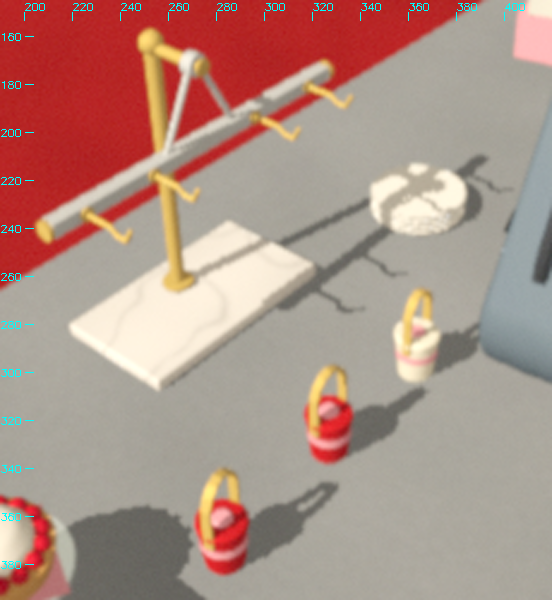

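Scene crop: bar end caps at crop pixels (337,333) and (712,80), hook tips at (315,241), (397,187), (545,120) and (610,57), and all four pails clear. Side crop: bar caps at (43,231) and (326,70), tips at (130,232), (198,190), (298,130) and (350,97), and three pails clear. Next I'll fit the models to these.

```bash
cat > fit0.py <<'E'
from geo import *
from scipy.optimize import least_squares
S=robot.camera("scene");D=robot.camera("side")
s=lambda x,y:np.array([190+x/3,180+y/3]); d=lambda x,y:np.array([190+x/2.4,145+y/2.4])
def T(p,X): X=np.atleast_2d(np.array(X,float)); c,n=np.cos(p[2]),np.sin(p[2]); return np.c_[p[0]+c*X[:,0]-n*X[:,1],p[1]+n*X[:,0]+c*X[:,1],X[:,2]]
# stand
ys=[.185,.085,-.085,-.185]
def fs(p):
    zs=p[3]
    L=[[0,.236,.27],[0,-.236,.27]]+[[-.086,y,zs+.017] for y in ys]
    r=[proj(S,T(p,L))-[s(712,80),s(337,333),s(610,57),s(545,120),s(397,187),s(315,241)],
       proj(D,T(p,L))-[d(43,231),d(326,70),d(130,232),d(198,190),d(298,130),d(350,97)]]
    return np.concatenate(r).ravel()
q=least_squares(fs,[.65,0,0,.263],loss="soft_l1"); print("stand",q.x); print(fs(q.x).reshape(-1,2).round(1).tolist())
def line(c,p,pt,y):
    a,b=proj(c,T(p,[[0,y,.065],[0,y,.1]])); t=(b-a)/np.linalg.norm(b-a); return np.array([t[0]*(pt-a)[1]-t[1]*(pt-a)[0]])
def foot(c,p):
    a=np.linspace(0,2*np.pi,60); P=proj(c,T(p,np.c_[.022*np.cos(a),.022*np.sin(a),0*a])); return P[P[:,1].argmax()]
def fp(p,obs):
    r=[]
    for c,pk,l,rr,b in obs:
        r+=[proj(c,T(p,[0,0,.124]))[0]-pk,foot(c,p)-b]
        sg=1 if proj(c,T(p,[0,.026,.08]))[0,0]<proj(c,T(p,[0,-.026,.08]))[0,0] else -1
        r+=[line(c,p,l,sg*.026),line(c,p,rr,-sg*.026)]
    return np.concatenate(r)
P={"R1":[(S,s(516,63),s(503,105),s(527,85),s(509,158)),(D,d(223,472),d(205,525),d(236,492),d(224,574))],
"R2":[(S,s(405,140),s(387,185),s(422,165),s(402,238)),(D,d(329,369),d(313,420),d(346,388),d(330,462))],
"I1":[(S,s(285,214),s(264,260),s(301,240),s(290,317)),(D,d(420,293),d(405,340),d(432,312),d(416,382))],
"I2":[(S,s(68,310),s(43,345),s(98,330),s(84,414))]}
for n,o in P.items():
    g=atz(o[0][0],*o[0][4],0)
    b=min((least_squares(fp,[g[0],g[1],y0],args=(o,),loss="soft_l1") for y0 in np.linspace(-1.2,1.5,8)),key=lambda r:r.cost)
    print(n,b.x,b.cost,b.fun.round(1))
for n,c,u,v in [("tart",S,425,225),("plates",S,252,372),("board",S,192,353)]: print(n,atz(c,u,v,0))
E
python3 fit0.py
```

```text
stand [ 0.7085  0.0032 -0.0032  0.2613]
[[0.5, 0.6], [0.1, 0.6], [0.1, 0.3], [-2.0, -6.0], [2.2, -0.3], [-0.1, 0.1], [-0.5, -0.2], [-0.2, -0.6], [0.2, 0.1], [0.1, 0.5], [0.5, -0.1], [0.7, 0.3]]
R1 [0.4228 0.276  0.1355] 2.6548003208023943 [-0.4 -0.1  0.6  0.5  1.   0.2 -2.1  0.9  0.  -0.5 -0.2 -0.1]
R2 [ 0.4347  0.0911 -1.5674] 0.8268348206436775 [-0.7 -0.3  0.3  0.4 -0.2  0.7 -0.3 -0.  -0.2  0.1  0.4 -0.3]
I1 [ 0.4355 -0.0779  0.0292] 1.9235295518050275 [-1.6 -0.1 -0.8 -0.3  0.  -0.5 -0.5 -0.   0.2  0.   0.   1. ]
I2 [ 0.3996 -0.3099 -0.3811] 0.574320608066738 [-0.9  0.  -0.   0.1 -0.7 -0.1]
tart [0.5686 0.4611 0.    ]
plates [ 0.6357 -0.3639  0.    ]
board [ 0.472 -0.449  0.   ]
```

Both cameras show the left leg nearer, so each hoop lies roughly along y. I'll refit with the yaw bounded to remove the mirror ambiguity.

```bash
cat >> fit0.py <<'E'
print("bounded")
for n,o in P.items():
    g=atz(o[0][0],*o[0][4],0)
    b=min((least_squares(fp,[g[0],g[1],y0],args=(o,),loss="soft_l1",bounds=([-9,-9,-.74],[9,9,.74])) for y0 in np.linspace(-.7,.7,8)),key=lambda r:r.cost)
    print(n,b.x,b.cost,b.fun.round(1))
W=robot.camera("wrist");print(W["fx"],W["k1"],W["xyz"],W["attitude"],R.from_quat(W["attitude"]).as_matrix())
E
python3 fit0.py | sed -n '/bounded/,$p'
```

```text
bounded
R1 [0.4228 0.276  0.1355] 2.654800327350603 [-0.4 -0.1  0.6  0.5  1.   0.2 -2.1  0.9  0.  -0.5 -0.2 -0.1]
R2 [ 0.4345  0.0911 -0.0763] 0.8727314846781611 [-0.8 -0.3  0.3  0.4  0.9  0.  -0.2  0.  -0.1  0.2  0.1  0.5]
I1 [ 0.4355 -0.0779  0.0292] 1.9235295518050335 [-1.6 -0.1 -0.8 -0.3  0.  -0.5 -0.5 -0.   0.2  0.   0.   1. ]
I2 [ 0.3996 -0.3099 -0.4876] 0.5986344591657453 [-0.9  0.  -0.   0.1 -0.7 -0.1]
330.42769867804566 -0.019555586871760518 [ 0.2383 -0.5826  0.3841] [ 0.7896 -0.5988 -0.0811  0.1073] [[ 0.2698 -0.9281 -0.2565]
 [-0.9629 -0.26   -0.0722]
 [ 0.0003  0.2665 -0.9638]]
```

```bash
cat > plan.py <<'E'
# python3 plan.py x y z yaw : turn and post-turn tool-axis shift from the measured pose
import sys
from geo import *
def plan(x,y,z,yaw):
    o=robot.get_obs(); M=R.from_quat(o["tool_rot"]).as_matrix(); a=np.arctan2(M[1,0],M[0,0])
    w=(yaw-a+np.pi/2)%np.pi-np.pi/2; X,Y,Z=np.array([x,y,z])-o["position"]
    print("t %.2f pos %s yaw %.3f q6 %.2f q1 %.2f"%(o["time"],o["position"],a,o["q"][5],o["q"][0]))
    print("turn %.3f | shift dx %.4f dy %.4f dz %.4f (len %.3f)"%(-w,np.cos(a+w)*X+np.sin(a+w)*Y,np.sin(a+w)*X-np.cos(a+w)*Y,-Z,np.linalg.norm([X,Y,Z])))
if __name__=="__main__": plan(*map(float,sys.argv[1:5]))
E
python3 plan.py .400 -.310 .17 -.43
```

```text
t 0.35 pos [ 0.1684 -0.6017  0.2223] yaw 0.273 q6 -0.18 q1 -1.48
turn 0.703 | shift dx 0.0889 dy -0.3617 dz 0.0523 (len 0.376)
```

Call:
{"op": "run_rows", "data": {"offsets": [0, 0, 0, 0.117, 0, 0, 0, 0.117, 0, 0, 0, 0.117, 0, 0, 0, 0.117, 0, 0, 0, 0.117, 0, 0, 0, 0.118, 0.009, -0.036, 0.005, 0, 0.009, -0.036, 0.005, 0, 0.009, -0.036, 0.005, 0, 0.009, -0.036, 0.005, 0, 0.009, -0.036, 0.005, 0, 0.009, -0.036, 0.005, 0, 0.009, -0.036, 0.005, 0, 0.009, -0.036, 0.005, 0, 0.009, -0.036, 0.005, 0, 0.008, -0.038, 0.007, 0, 0, 0, 0, 0, 0, 0, 0, 0], "jaw": 0.087}}

```text
time: 1.85
position: [0.4011, -0.3079, 0.1703]
tool_rot: [0.977, -0.211, -0.0, -0.0]
ft_force: [0.1, 0.5, 0.5]
grip_width: 0.087
grip_force: 0.0
```

```bash
cat > model.py <<'E'
from geo import *
def T(p,X): X=np.atleast_2d(np.array(X,float)); c,n=np.cos(p[2]),np.sin(p[2]); return np.c_[p[0]+c*X[:,0]-n*X[:,1],p[1]+n*X[:,0]+c*X[:,1],X[:,2]]
def hoop(p,h=0): # strap outline, h = height of the pail's underside
    t=np.linspace(0,np.pi,30); y=np.r_[.026,.026*np.cos(t),-.026]; z=np.r_[.065,.1+.024*np.sin(t),.065]
    return [T(p,np.c_[0*y+x,y,z+h]) for x in (-.0055,.0055)]
def overlay(cam,p,name,crop_=None,h=0):
    c=robot.camera(cam); im=c["img"].copy()
    for L in hoop(p,h): cv2.polylines(im,[np.round(proj(c,L)*16).astype(int)],False,(0,255,0),1,shift=4)
    crop(im,*(crop_ or (0,0,640,480,1.25)),name)
E
python3 -c "
from model import *
overlay('wrist',[.3996,-.3099,-.43],'w1.png')"; python3 plan.py .400 -.310 .077 -.43
```

```text
t 1.90 pos [ 0.4008 -0.3096  0.1706] yaw -0.428 q6 1.12 q1 -0.88
turn 0.002 | shift dx -0.0005 dy 0.0007 dz 0.0936 (len 0.094)
```

View pics/w1.png

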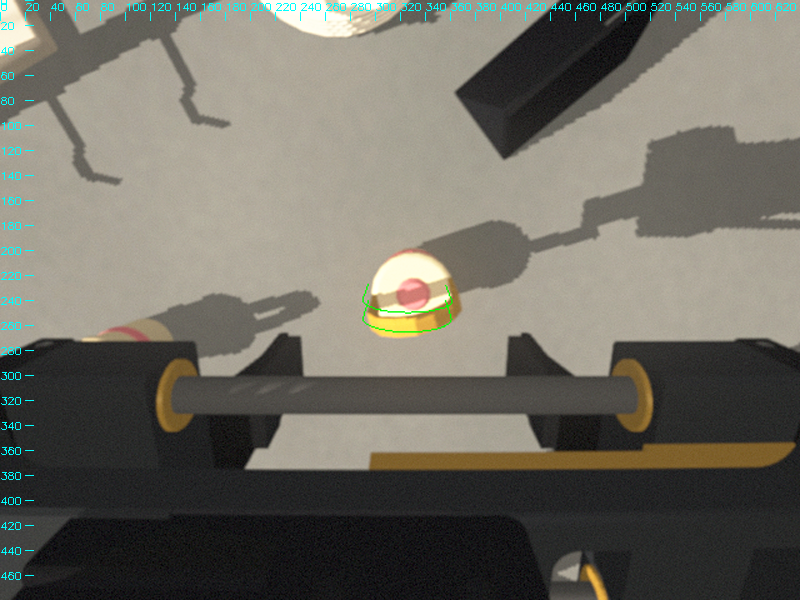

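The wrist view shows the ivory hoop centred near (412,318). It is about 3 mm right of and 3 mm below the model, turned about 0.08 rad, and it sits between the fingers. I'll descend and grip.

Call:
{"op": "run_rows", "data": {"offsets": [-0.003, 0.003, 0.01, -0.07, 0, 0, 0.028, 0, 0, 0, 0.028, 0, 0, 0, 0.028, 0, 0, 0, 0, 0], "jaw": 0.087}}

```text
time: 2.32
position: [0.3935, -0.311, 0.0728]
tool_rot: [0.984, -0.181, -0.003, -0.003]
ft_force: [-0.3, 1.0, -0.2]
grip_width: 0.0865
grip_force: 0.0
```

Call:
{"op": "run_rows", "data": {"offsets": [0, 0, 0, 0, 0, 0, 0, 0, 0, 0, 0, 0, 0, 0, 0, 0, 0, 0, 0, 0, 0, 0, 0, 0], "jaw": 0.04, "grip_n": 15}}

```text
time: 2.82
position: [0.3967, -0.3119, 0.0776]
tool_rot: [0.984, -0.179, 0.001, 0.001]
ft_force: [1.7, -0.3, 3.5]
grip_width: 0.0551
grip_force: 15.3
```

Call:
{"op": "run_rows", "data": {"offsets": [0, 0, -0.03, 0, 0, 0, -0.037, 0, 0, 0, -0.037, 0, 0, 0, -0.037, 0, 0, 0, -0.036, 0, 0, 0, 0, -0.12, 0, 0, 0, -0.12, 0, 0, 0, -0.12, 0, 0, 0, 0]}}

```text
time: 3.57
position: [0.3961, -0.311, 0.2541]
tool_rot: [1.0, 0.001, 0.0, 0.0]
ft_force: [-0.2, 0.0, -1.3]
grip_width: 0.0551
grip_force: 15.0
```

```bash
python3 plan.py .560 -.082 .254 -.003
```

```text
t 3.57 pos [ 0.3961 -0.311   0.2541] yaw 0.002 q6 0.68 q1 -0.89
turn 0.005 | shift dx 0.1632 dy -0.2295 dz 0.0001 (len 0.282)
```

Call:
{"op": "run_rows", "data": {"offsets": [0.012, -0.018, 0, 0, 0.018, -0.0255, 0, 0, 0.018, -0.0255, 0, 0, 0.018, -0.0255, 0, 0, 0.018, -0.0255, 0, 0, 0.018, -0.0255, 0, 0, 0.018, -0.0255, 0, 0, 0.018, -0.0255, 0, 0, 0.016, -0.022, 0, 0, 0.009, -0.011, 0, 0, 0, 0, 0, 0, 0, 0, 0, 0, 0, 0, 0, 0]}}

```text
time: 4.65
position: [0.5585, -0.0828, 0.2533]
tool_rot: [1.0, -0.001, -0.001, 0.0]
ft_force: [0.5, -0.3, -0.8]
grip_width: 0.0552
grip_force: 15.0
```

```bash
cat > duo.py <<'E'
import sys
from model import *
def duo(name,p,h,w=(0.6225,-.082,.279),sz=100):
    o=[]
    for n in ("scene","side"):
        overlay(n,p,"tmp.png",None,h); c=robot.camera(n)
        im=c["img"].copy(); u,v=proj(c,[w])[0].astype(int); x0,y0=max(0,u-sz//2),max(0,v-sz//2)
        for L in hoop(p,h): cv2.polylines(im,[np.round(proj(c,L)*16).astype(int)],False,(0,255,0),1,shift=4)
        crop(im,x0,y0,sz,sz*6//5,400/sz,"tmp.png"); o.append(cv2.imread("pics/tmp.png"))
    cv2.imwrite("pics/"+name,np.hstack(o))
E
python3 - <<'E'
from duo import *
o=robot.get_obs(); p=o["position"]; print(p,o["ft_force"])
duo("a1.png",[p[0],p[1],0],p[2]-.0776)
E
```

```text
[ 0.5585 -0.0828  0.2533] [ 0.4579 -0.3096 -0.8467]
```

View pics/a1.png

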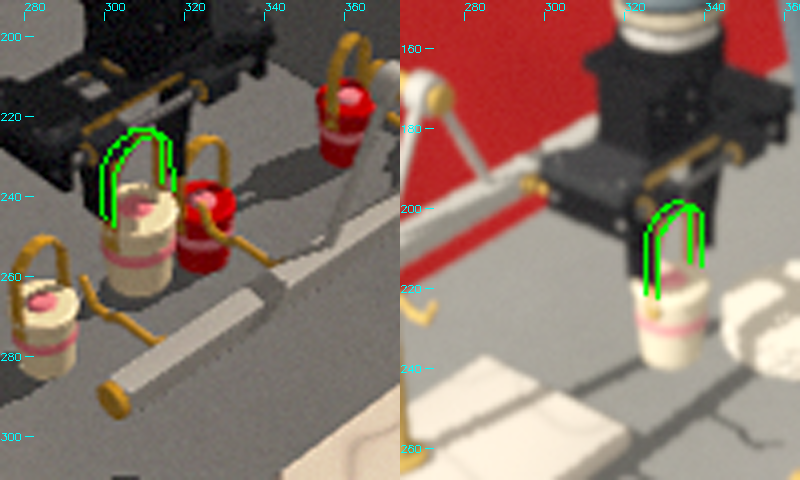

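The scene half shows the held ivory pail with its hoop near (308,232) matching the model, and the right inner hook tip at about (321,241). In the side half the hoop also matches to within about 2 px. I'll go over the tip, then lower.

Call:
{"op": "run_rows", "data": {"offsets": [0.012, 0, 0, 0, 0.02, 0.0, 0, 0, 0.02, 0, 0, 0, 0.018, 0, 0, 0, 0.01, 0, 0, 0, 0.003, 0, 0, 0, 0, 0, 0, 0, 0, 0, 0.01, 0, 0, 0, 0.012, 0, 0, 0, 0.009, 0, 0, 0, 0, 0]}}

```text
time: 5.77
position: [0.6402, -0.0814, 0.2204]
tool_rot: [1.0, -0.0, -0.002, -0.001]
ft_force: [-0.3, 0.2, -0.8]
grip_width: 0.0553
grip_force: 15.0
```

Call:
{"op": "run_rows", "data": {"offsets": [0, 0, 0.004, 0, 0, 0, 0.004, 0, 0, 0, 0.004, 0, 0, 0, 0, 0, 0, 0, 0, 0]}}

```text
time: 6.18
position: [0.6434, -0.0794, 0.2138]
tool_rot: [1.0, 0.0, 0.002, -0.002]
ft_force: [-2.3, 6.5, 11.0]
grip_width: 0.056
grip_force: 14.7
```

Call:
{"op": "run_rows", "data": {"offsets": [0, 0, 0, 0, 0, 0, 0, 0, 0, 0, 0, 0]}}

```text
time: 6.43
position: [0.6434, -0.0796, 0.214]
tool_rot: [1.0, 0.0, 0.002, -0.002]
ft_force: [-2.1, 7.7, 11.4]
grip_width: 0.0561
grip_force: 14.7
```

```bash
python3 -c "
from duo import *
p=robot.get_obs()['position']
duo('a2.png',[p[0],p[1],0],p[2]-.0776,(.64,-.08,.26))"
```

```text
(no output)
```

View pics/a2.png

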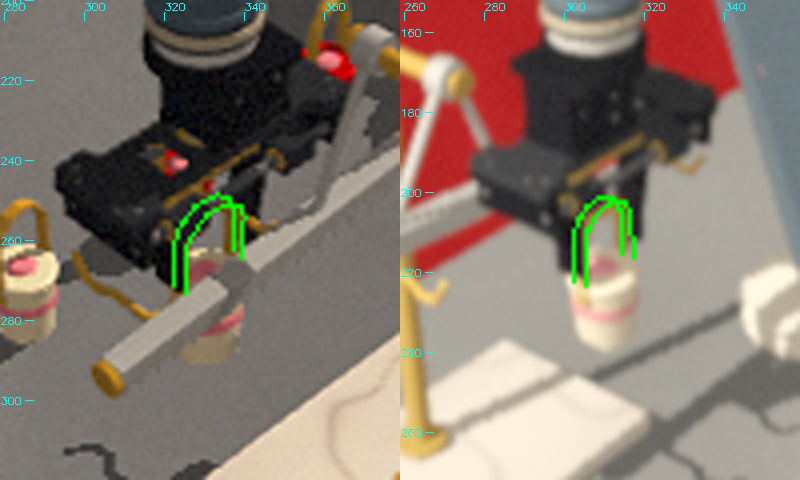

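```bash
python3 - <<'E'
from duo import *
o=robot.get_obs(); F=o["ft_force"];M=o["moment"]; p=o["position"]; print(p,F,M,o["joint_torque"],o["q"])
r=np.cross(F,M)/(F@F); f=F/np.linalg.norm(F)
for t in (-.1,-.05,0,.05,.1): print(t,r+t*f, p+r+t*f)
c=robot.camera("scene"); crop(c["img"],285,200,100,75,8,"a3.png")
E
```

```text
[ 0.6434 -0.0797  0.214 ] [-1.6546  6.5768 11.2266] [1.0501 0.3216 0.0236] [ -4.1245 -38.9875 -16.3981  -1.4217  -1.1577  -0.0041] [-0.2973  0.5667  1.3826  0.0046  1.1888  1.2718]
-0.1 [-0.0075  0.0186 -0.1288] [ 0.6359 -0.061   0.0852]
-0.05 [-0.0138  0.0437 -0.086 ] [ 0.6296 -0.036   0.128 ]
0 [-0.0201  0.0688 -0.0432] [ 0.6233 -0.0109  0.1708]
0.05 [-0.0264  0.0938 -0.0004] [0.617  0.0142 0.2136]
0.1 [-0.0327  0.1189  0.0424] [0.6107 0.0392 0.2564]
```

View pics/a3.png

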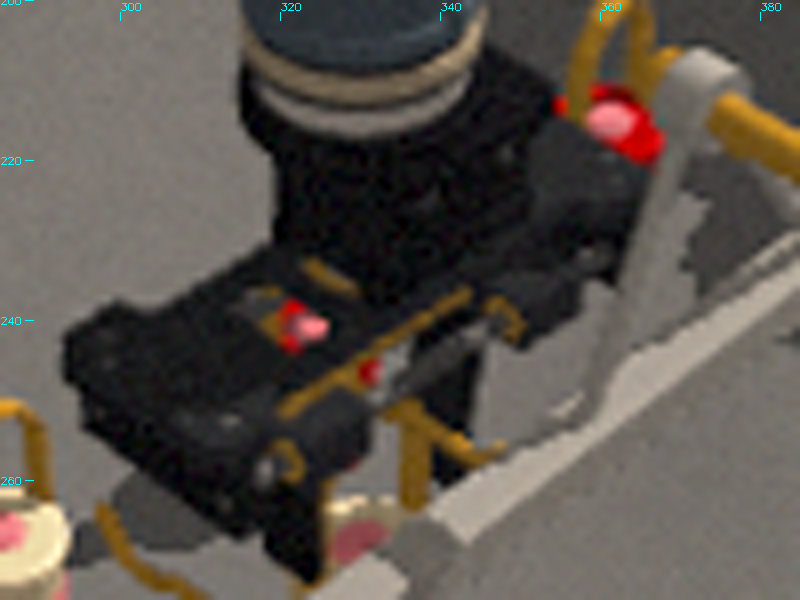

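```bash
python3 - <<'E'
from duo import *
for n in("scene","side"):
    c=robot.camera(n); b=.026
    for nm,y in(("RI",-.085),("RO",-.185),("LI",.085)):
      X=np.array([[-.01,y,.268],[-.058,y,.2613],[-.067,y,.2613],[-.074,y,.2613],[-.086,y,.2803]])+[.7085,.0032,0]
      print(n,nm,proj(c,X).round(1).tolist())
E
```

```text
scene RI [[345.5, 259.6], [332.2, 252.3], [329.7, 250.6], [327.9, 249.3], [324.6, 241.6]]
scene RO [[316.0, 279.4], [302.8, 271.3], [300.4, 269.5], [298.5, 268.0], [295.0, 260.0]]
scene LI [[390.2, 229.5], [376.8, 223.4], [374.3, 222.0], [372.5, 220.8], [369.6, 213.5]]
side RI [[295.6, 193.7], [307.6, 200.9], [309.9, 201.9], [311.7, 202.6], [314.6, 198.4]]
side RO [[317.4, 181.1], [329.3, 187.7], [331.6, 188.6], [333.3, 189.3], [336.4, 185.1]]
side LI [[253.7, 218.0], [266.0, 226.2], [268.3, 227.4], [270.1, 228.3], [272.7, 224.0]]
```

The picture and projections show the rod passing through the hoop near (335,251), with the predicted seat at (330,251), so it is seated. The contact force points at the axle because I hold y while the hook swings down and toward +y. I'll relieve the force and release.

Call:
{"op": "run_rows", "data": {"offsets": [0, -0.002, -0.003, 0, 0, -0.001, -0.002, 0, 0, 0, 0, 0]}}

```text
time: 7.03
position: [0.6425, -0.0791, 0.2161]
tool_rot: [1.0, 0.0, 0.0, 0.0]
ft_force: [0.1, -0.6, 1.5]
grip_width: 0.056
grip_force: 14.6
```

Call:
{"op": "run_rows", "data": {"offsets": [0, 0, 0, 0, 0, 0, 0, 0, 0, 0, 0, 0, 0, 0, 0, 0, 0, 0, 0, 0], "jaw": 0.075}}

```text
time: 7.45
position: [0.6423, -0.0791, 0.2152]
tool_rot: [1.0, -0.0, -0.0, -0.0]
ft_force: [-0.4, 0.3, -0.1]
grip_width: 0.0735
grip_force: 0.0
```

Call:
{"op": "run_rows", "data": {"offsets": [0, 0, -0.015, 0, 0, 0, -0.035, 0, 0, 0, -0.03, 0, -0.03, 0, 0, 0, -0.041, 0, 0, 0, -0.041, 0, 0, 0, -0.036, 0, 0.035, 0, -0.036, 0, 0.035, 0, -0.016, 0, 0.035, 0, -0.004, 0, 0.01, 0, 0, 0, 0, 0, 0, 0, 0, 0], "jaw": 0.087}}

```text
time: 8.45
position: [0.451, -0.0792, 0.1925]
tool_rot: [1.0, -0.0, 0.0, -0.0]
ft_force: [-0.4, -0.6, 0.9]
grip_width: 0.087
grip_force: 0.0
```

```bash
cat > wr.py <<'E'
import sys
from model import *
def wr(x,y,yaw):
    c=robot.camera("wrist"); im=c["img"]; cv2.imwrite("pics/w_%d.png"%(robot.get_obs()["time"]*100),im[:,:,::-1])
    hsv=cv2.cvtColor(im,cv2.COLOR_RGB2HSV); m=cv2.inRange(hsv,(14,110,90),(32,255,255))
    pk=proj(c,T([x,y,yaw],[0,0,.124]))[0].astype(int)
    w=np.zeros_like(m); cv2.rectangle(w,tuple(map(int,pk-[70,35])),tuple(map(int,pk+[70,20])),255,-1); m&=w
    n,l,st,_=cv2.connectedComponentsWithStats(m); k=1+st[1:,4].argmax(); m=(l==k).astype(np.uint8)
    q=np.zeros_like(m); A,B=hoop([x,y,yaw]); cv2.fillPoly(q,[np.r_[proj(c,A),proj(c,B)[::-1]].round().astype(int)],1)
    f=lambda m:(st_:=cv2.boundingRect(m),cv2.minAreaRect(cv2.findNonZero(m)))
    for nm,k in(("seen",m),("model",q)): print(nm,cv2.boundingRect(k),int(k.sum()),[np.round(a,1) for a in cv2.minAreaRect(cv2.findNonZero(k))])
if __name__=="__main__": wr(*map(float,sys.argv[1:4]))
E
python3 wr.py .4355 -.078 .03; python3 plan.py .4355 -.078 .077 .03
```

```text
seen (288, 232, 69, 43) 1176 [array([322.6, 255.1]), array([36.9, 68.4]), np.float64(81.2)]
model (288, 236, 66, 38) 1032 [array([320.7, 255.1]), array([36.2, 65.1]), np.float64(88.0)]
t 8.50 pos [ 0.4523 -0.0797  0.1933] yaw -0.000 q6 1.15 q1 -0.42
turn -0.030 | shift dx -0.0167 dy -0.0022 dz 0.1163 (len 0.118)
```

Call:
{"op": "run_rows", "data": {"offsets": [-0.0165, -0.001, 0.012, -0.1, 0, 0, 0.034, 0, 0, 0, 0.034, 0, 0, 0, 0.03, 0, 0, 0, 0.006, 0, 0, 0, 0, 0, 0, 0, 0, 0]}}

```text
time: 9.08
position: [0.4359, -0.0786, 0.0774]
tool_rot: [0.999, 0.05, 0.001, 0.001]
ft_force: [0.1, -0.0, -0.6]
grip_width: 0.087
grip_force: 0.0
```

Call:
{"op": "run_rows", "data": {"offsets": [0, 0, 0, 0, 0, 0, 0, 0, 0, 0, 0, 0, 0, 0, 0, 0, 0, 0, 0, 0, 0, 0, 0, 0], "jaw": 0.04, "grip_n": 15}}

```text
time: 9.58
position: [0.4343, -0.078, 0.0769]
tool_rot: [0.999, 0.05, 0.0, 0.0]
ft_force: [-0.0, -0.3, 0.3]
grip_width: 0.0547
grip_force: 11.9
```

Call:
{"op": "run_rows", "data": {"offsets": [0, 0, -0.03, 0, 0, 0, -0.037, 0, 0, 0, -0.038, 0, 0, 0, -0.038, 0, 0, 0, -0.028, 0.05, 0, 0, -0.008, 0.05, 0.01, -0.014, 0, 0, 0.02, -0.027, 0, 0, 0.022, -0.03, 0, 0, 0.022, -0.03, 0, 0, 0.022, -0.03, 0, 0, 0.02, -0.026, 0, 0, 0.01, -0.014, 0, 0, 0, 0, 0, 0, 0, 0, 0, 0]}}

```text
time: 10.83
position: [0.5595, 0.0937, 0.2547]
tool_rot: [1.0, 0.001, -0.001, 0.0]
ft_force: [-0.8, -0.3, -0.5]
grip_width: 0.0549
grip_force: 15.0
```

```bash
python3 plan.py .6415 .093 .256 0
```

```text
t 10.83 pos [0.5595 0.0937 0.2547] yaw 0.002 q6 1.54 q1 -0.03
turn 0.002 | shift dx 0.0820 dy 0.0007 dz -0.0013 (len 0.082)
```

Call:
{"op": "run_rows", "data": {"offsets": [0.012, 0, 0, 0, 0.02, 0, 0, 0, 0.02, 0, 0, 0, 0.018, 0, 0, 0, 0.009, 0, 0, 0, 0.003, 0, 0, 0, 0, 0, 0, 0, 0, 0, 0.01, 0, 0, 0, 0.012, 0, 0, 0, 0.009, 0, 0, 0.001, 0.004, 0, 0, 0.002, 0.003, 0, 0, 0, 0, 0, 0, 0, 0, 0]}}

```text
time: 12.0
position: [0.641, 0.0879, 0.2184]
tool_rot: [1.0, -0.0, -0.001, 0.002]
ft_force: [-2.3, -3.7, 6.3]
grip_width: 0.055
grip_force: 15.0
```

Call:
{"op": "run_rows", "data": {"offsets": [0, 0.001, -0.002, 0, 0, 0, 0, 0, 0, 0, 0, 0]}}

```text
time: 12.25
position: [0.6415, 0.0888, 0.2196]
tool_rot: [1.0, -0.0, -0.0, 0.0]
ft_force: [-1.9, -0.6, 2.2]
grip_width: 0.0551
grip_force: 14.9
```

Call:
{"op": "run_rows", "data": {"offsets": [0, 0, 0, 0, 0, 0, 0, 0, 0, 0, 0, 0, 0, 0, 0, 0, 0, 0, 0, 0], "jaw": 0.075}}

```text
time: 12.67
position: [0.6421, 0.0893, 0.2192]
tool_rot: [1.0, -0.0, -0.0, -0.0]
ft_force: [-0.1, 0.0, 0.0]
grip_width: 0.0735
grip_force: 0.0
```

```bash
python3 plan.py .4345 .0911 .2 -.076
```

```text
t 12.67 pos [0.6421 0.0893 0.2192] yaw -0.000 q6 1.54 q1 -0.03
turn 0.076 | shift dx -0.2072 dy 0.0139 dz 0.0192 (len 0.209)
```

Next I'll retreat to hover over red pail 2 and take a picture of the two hung pails.

Call:
{"op": "run_rows", "data": {"offsets": [0, 0, -0.015, 0, 0, 0, -0.035, 0, 0, 0, -0.03, 0, -0.03, 0, 0, 0, -0.041, 0, 0, 0, -0.041, 0, 0, 0, -0.036, 0, 0.033, 0, -0.036, 0, 0.035, 0, -0.018, 0, 0.025, 0, -0.006, -0.001, 0.005, 0, 0, 0, 0, 0, 0, 0, 0, 0], "jaw": 0.087}}

```text
time: 13.67
position: [0.448, 0.09, 0.2133]
tool_rot: [1.0, -0.0, 0.002, 0.0]
ft_force: [1.2, 1.1, 0.6]
grip_width: 0.0872
grip_force: 0.0
```

```bash
python3 wr.py .4345 .0911 -.05; python3 plan.py .4345 .0911 .077 -.05; python3 -c "
from geo import *
o=[]
for n,x,y in (('scene',280,190),('side',240,150)):
    c=robot.camera(n); crop(c['img'],x,y,130,130,400/130,'tmp.png'); o.append(cv2.imread('pics/tmp.png'))
cv2.imwrite('pics/b1.png',np.hstack(o))"
```

```text
seen (288, 230, 64, 34) 974 [array([319.5, 247.4]), array([31.7, 63.7]), np.float64(86.8)]
model (291, 229, 61, 33) 875 [array([320.8, 245.7]), array([60.2, 31.4]), np.float64(2.2)]
t 13.72 pos [0.449  0.0899 0.2138] yaw -0.000 q6 1.52 q1 -0.05
turn 0.050 | shift dx -0.0145 dy -0.0005 dz 0.1368 (len 0.138)
```

View pics/b1.png

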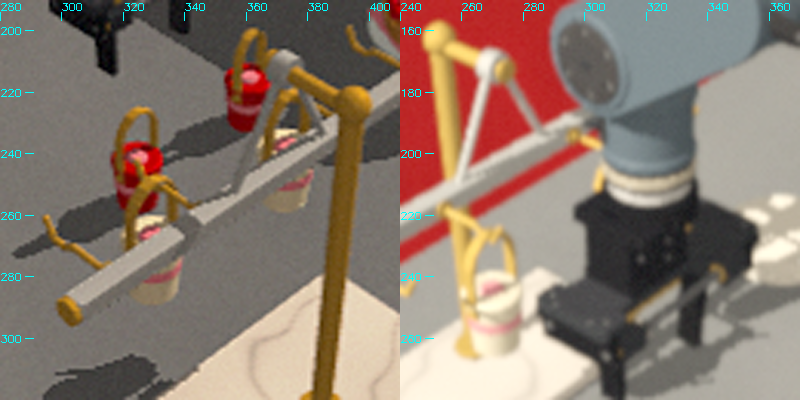

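Both ivory pails hang on the inner hooks, with hoops near scene (328,247) and (371,225), and the bar looks level with its end cap at (299,290). Now red pail 2, for the right outer hook.

Call:
{"op": "run_rows", "data": {"offsets": [-0.0155, -0.001, 0.012, -0.045, 0, 0, 0.036, 0, 0, 0, 0.036, 0, 0, 0, 0.036, 0, 0, 0, 0.013, 0, 0, 0, 0.003, 0, 0, 0, 0, 0, 0, 0, 0, 0]}}

```text
time: 14.48
position: [0.432, 0.091, 0.0771]
tool_rot: [1.0, 0.022, 0.001, 0.0]
ft_force: [0.5, 0.2, 0.7]
grip_width: 0.0871
grip_force: 0.0
```

Call:
{"op": "run_rows", "data": {"offsets": [0, 0, 0, 0, 0, 0, 0, 0, 0, 0, 0, 0, 0, 0, 0, 0, 0, 0, 0, 0, 0, 0, 0, 0], "jaw": 0.04, "grip_n": 15}}

```text
time: 14.98
position: [0.4302, 0.0911, 0.0766]
tool_rot: [1.0, 0.022, 0.0, -0.0]
ft_force: [-0.4, 0.6, -0.5]
grip_width: 0.0551
grip_force: 12.9
```

Call:
{"op": "run_rows", "data": {"offsets": [0, 0, -0.03, 0, 0, 0, -0.037, 0, 0, 0, -0.038, 0, 0, 0, -0.038, 0, 0, 0, -0.03, 0.02, 0, 0, -0.006, 0.025, 0, 0, 0, 0]}}

```text
time: 15.57
position: [0.4315, 0.0911, 0.2578]
tool_rot: [1.0, -0.0, 0.003, 0.0]
ft_force: [-0.2, 0.3, -0.9]
grip_width: 0.0549
grip_force: 14.9
```

```bash
python3 plan.py .555 -.182 .254 0
```

```text
t 15.57 pos [0.4315 0.0911 0.2578] yaw -0.001 q6 1.52 q1 -0.05
turn -0.001 | shift dx 0.1235 dy 0.2731 dz 0.0038 (len 0.300)
```

Call:
{"op": "run_rows", "data": {"offsets": [0.007, 0.014, 0, 0, 0.014, 0.029, 0, 0, 0.014, 0.032, 0, 0, 0.014, 0.033, 0, 0, 0.014, 0.033, 0, 0, 0.014, 0.033, 0, 0, 0.014, 0.033, 0, 0, 0.014, 0.031, 0, 0, 0.012, 0.022, 0, 0, 0.006, 0.013, 0, 0, 0, 0, 0, 0, 0, 0, 0, 0, 0, 0, 0, 0]}}

```text
time: 16.65
position: [0.5515, -0.18, 0.2542]
tool_rot: [1.0, 0.0, -0.002, -0.001]
ft_force: [0.2, 0.9, -0.4]
grip_width: 0.0551
grip_force: 14.9
```

```bash
python3 plan.py .640 -.182 .256 0
```

```text
t 16.65 pos [ 0.5515 -0.18    0.2542] yaw 0.001 q6 1.06 q1 -0.51
turn 0.001 | shift dx 0.0885 dy 0.0020 dz -0.0018 (len 0.088)
```

Call:
{"op": "run_rows", "data": {"offsets": [0.012, 0, 0, 0, 0.02, 0.001, 0, 0, 0.02, 0.001, 0, 0, 0.02, 0, 0, 0, 0.011, 0, 0, 0, 0.004, 0, 0, 0, 0, 0, 0, 0, 0, 0, 0, 0, 0, 0, 0.01, 0, 0, 0, 0.012, 0, 0, 0, 0.011, 0, 0, 0, 0.004, 0, 0, 0, 0, 0]}}

```text
time: 17.73
position: [0.6384, -0.1835, 0.2157]
tool_rot: [1.0, -0.0, -0.002, -0.001]
ft_force: [0.2, 0.6, -1.0]
grip_width: 0.055
grip_force: 15.0
```

Call:
{"op": "run_rows", "data": {"offsets": [0, -0.001, 0.002, 0, 0, -0.001, 0.002, 0, 0, -0.001, 0.002, 0, 0, 0, 0, 0, 0, 0, 0, 0]}}

```text
time: 18.15
position: [0.6401, -0.181, 0.2124]
tool_rot: [1.0, -0.0, 0.0, 0.0]
ft_force: [-0.5, 0.6, -0.6]
grip_width: 0.0546
grip_force: 15.0
```

Call:
{"op": "run_rows", "data": {"offsets": [0, -0.001, 0.002, 0, 0, -0.001, 0.002, 0, 0, 0, 0, 0, 0, 0, 0, 0]}}

```text
time: 18.48
position: [0.64, -0.1788, 0.2082]
tool_rot: [1.0, 0.0, -0.0, -0.0]
ft_force: [-0.4, 0.4, 0.4]
grip_width: 0.0553
grip_force: 15.0
```

```bash
cat > cap.py <<'E'
from geo import *
from scipy.optimize import brentq
c=robot.camera("scene"); m=cv2.inRange(cv2.cvtColor(c["img"],cv2.COLOR_RGB2HSV),(14,110,60),(32,255,255)); w=np.zeros_like(m); w[270:325,288:318]=255
n,l,st,ce=cv2.connectedComponentsWithStats(m&w)
f=lambda t:proj(c,[[.7085,.0032-.236*np.cos(t)+.105*np.sin(t),.375-.105*np.cos(t)-.236*np.sin(t)]])[0]
for k in range(1,n):
    if st[k,4]>15: print(st[k],ce[k].round(1),[ (t,f(t).round(1).tolist()) for t in (0,.05,.1)])
E
python3 cap.py
```

```text
[300 270  18  14  82] [309.  275.4] [(0, [302.7, 291.8]), (0.05, [304.6, 294.1]), (0.1, [306.8, 296.0])]
[302 290   8   9  49] [305.5 294.1] [(0, [302.7, 291.8]), (0.05, [304.6, 294.1]), (0.1, [306.8, 296.0])]
```

The bar cap gives a tilt of about 0.05, so the hook is carrying the pail. Releasing it.

Call:
{"op": "run_rows", "data": {"offsets": [0, -0.001, 0.001, 0, 0, -0.001, 0.001, 0, 0, 0, 0, 0, 0, 0, 0, 0, 0, 0, 0, 0, 0, 0, 0, 0], "jaw": 0.087}}

```text
time: 19.03
position: [0.6401, -0.1771, 0.2063]
tool_rot: [1.0, -0.0, 0.0, 0.0]
ft_force: [0.5, 0.7, 0.5]
grip_width: 0.0839
grip_force: 0.0
```

Call:
{"op": "run_rows", "data": {"offsets": [0, -0.001, -0.015, 0, 0, 0, -0.035, 0, 0, 0, -0.035, 0, -0.03, -0.01, 0, 0, -0.04, -0.01, 0, 0, -0.038, -0.012, -0, 0, -0.02, -0.037, 0, 0, -0.02, -0.037, 0, 0, -0.015, -0.038, 0, 0, -0.01, -0.04, 0, 0, -0.01, -0.04, 0, 0, -0.01, -0.04, 0, 0, -0.01, -0.04, 0, 0, -0.005, -0.04, 0, 0, -0.005, -0.04, 0.01, 0, 0, -0.03, 0.02, 0, 0, -0.02, 0.02, 0, 0, -0.008, 0.02, 0, 0, 0, 0, 0, 0, 0, 0, 0]}}

```text
time: 20.7
position: [0.4267, 0.2653, 0.2207]
tool_rot: [1.0, 0.001, -0.001, 0.001]
ft_force: [0.1, 0.0, -0.1]
grip_width: 0.0868
grip_force: 0.0
```

```bash
python3 cap.py; python3 wr.py .4228 .276 .1; python3 plan.py .4228 .276 .077 .1
```

```text
[293 270  25  29 174] [301.6 278.8] [(0, [302.7, 291.8]), (0.05, [304.6, 294.1]), (0.1, [306.8, 296.0])]
[302 290   8   9  48] [305.5 294.2] [(0, [302.7, 291.8]), (0.05, [304.6, 294.1]), (0.1, [306.8, 296.0])]
seen (277, 215, 63, 38) 926 [array([308.7, 236.1]), array([28.5, 62.5]), np.float64(76.2)]
model (280, 216, 61, 33) 851 [array([310. , 233.3]), array([29.2, 59.4]), np.float64(84.5)]
t 20.80 pos [0.4283 0.2649 0.2223] yaw -0.001 q6 1.90 q1 0.33
turn -0.101 | shift dx -0.0044 dy -0.0116 dz 0.1453 (len 0.146)
```

```bash
python3 - <<'E'
from geo import *
for nm,im in(("lvl",cv2.imread("pics/scene0.png")[:,:,::-1].copy()),("now",robot.camera("scene")["img"])):
    h=cv2.cvtColor(im,cv2.COLOR_RGB2HSV); m=cv2.inRange(h,(14,110,60),(32,255,255)); m[:283]=0;m[:,:296]=0;m[320:]=0;m[:,315:]=0
    n,l,st,ce=cv2.connectedComponentsWithStats(m); print(nm,[(s.tolist(),c.round(1).tolist()) for s,c in zip(st[1:],ce[1:]) if s[4]>10])
    r=cv2.inRange(h,(0,170,100),(8,255,255))|cv2.inRange(h,(174,170,100),(180,255,255)); r[:190]=0; r[:,430:]=0; r[330:]=0
    n,l,st,ce=cv2.connectedComponentsWithStats(r); print([(s.tolist(),c.round(1).tolist()) for s,c in zip(st[1:],ce[1:]) if s[4]>40])
c=robot.camera("scene"); print(proj(c,[[.6415,-.172,.245-.09],[.6415,-.172,.245]]))
E
```

```text
lvl [([298, 286, 9, 10, 60], [301.9, 290.5])]
[([406, 190, 24, 12, 96], [416.4, 196.8]), ([358, 210, 10, 15, 80], [362.3, 218.1]), ([354, 225, 10, 8, 41], [358.4, 228.8]), ([320, 236, 13, 15, 109], [325.6, 242.8]), ([318, 252, 13, 7, 60], [324.4, 255.3])]
now [([302, 290, 8, 10, 49], [305.6, 294.3])]
[([405, 190, 19, 11, 68], [412.3, 195.6]), ([358, 210, 10, 15, 85], [362.4, 217.9]), ([354, 225, 11, 8, 47], [358.9, 228.8]), ([296, 280, 15, 21, 120], [301.4, 288.6]), ([299, 299, 15, 10, 77], [306.2, 304.5])]
[[305.0588 296.8422]
 [303.6423 272.2666]]
```

Call:
{"op": "run_rows", "data": {"offsets": [0, 0, 0.005, -0.09, 0, 0, 0.01, -0.09, -0.005, -0.0125, 0.02, 0, 0, 0, 0.037, 0, 0, 0, 0.037, 0, 0, 0, 0.03, 0, 0, 0, 0.006, 0, 0, 0, 0, 0, 0, 0, 0, 0]}}

```text
time: 21.65
position: [0.4216, 0.2768, 0.0775]
tool_rot: [0.996, 0.089, 0.001, -0.0]
ft_force: [0.1, -0.6, -0.1]
grip_width: 0.0875
grip_force: 0.0
```

Call:
{"op": "run_rows", "data": {"offsets": [0, 0, 0, 0, 0, 0, 0, 0, 0, 0, 0, 0, 0, 0, 0, 0, 0, 0, 0, 0, 0, 0, 0, 0], "jaw": 0.04, "grip_n": 15}}

```text
time: 22.15
position: [0.4205, 0.2769, 0.0767]
tool_rot: [0.996, 0.09, 0.0, -0.0]
ft_force: [-0.0, 1.1, 0.2]
grip_width: 0.0551
grip_force: 13.9
```

Call:
{"op": "run_rows", "data": {"offsets": [0, 0, -0.03, 0, 0, 0, -0.037, 0, 0, 0, -0.038, 0, 0, 0, -0.038, 0, 0, 0, -0.035, 0.06, 0, 0, -0.019, 0.06, 0, 0, 0, 0.06, 0, 0, 0, 0]}}

```text
time: 22.82
position: [0.4207, 0.277, 0.2749]
tool_rot: [1.0, -0.0, 0.002, -0.001]
ft_force: [-0.1, 0.5, -1.0]
grip_width: 0.0549
grip_force: 15.0
```

```bash
python3 plan.py .555 .198 .272 0
```

```text
t 22.82 pos [0.4207 0.277  0.2749] yaw -0.001 q6 1.93 q1 0.36
turn -0.001 | shift dx 0.1343 dy 0.0790 dz 0.0029 (len 0.156)
```

Call:
{"op": "run_rows", "data": {"offsets": [0.012, 0.008, 0, 0, 0.024, 0.014, 0, 0, 0.028, 0.017, 0, 0, 0.028, 0.016, 0, 0, 0.024, 0.014, 0, 0, 0.013, 0.008, 0, 0, 0.005, 0.002, 0, 0, 0, 0, 0, 0, 0, 0, 0, 0, 0, 0, 0, 0]}}

```text
time: 23.65
position: [0.5525, 0.1985, 0.2728]
tool_rot: [1.0, 0.001, -0.001, -0.0]
ft_force: [-1.0, 0.5, -1.2]
grip_width: 0.0551
grip_force: 15.0
```

```bash
python3 plan.py .640 .198 .274 0
```

```text
t 23.65 pos [0.5525 0.1985 0.2728] yaw 0.001 q6 1.72 q1 0.15
turn 0.001 | shift dx 0.0875 dy 0.0005 dz -0.0012 (len 0.087)
```

Call:
{"op": "run_rows", "data": {"offsets": [0.012, 0, 0, 0, 0.02, 0, 0, 0, 0.02, 0, 0, 0, 0.02, 0, 0, 0, 0.01, 0, 0, 0, 0.003, 0, 0, 0, 0, 0, 0, 0, 0, 0, 0, 0, 0, 0, 0.01, 0, 0, 0, 0.013, 0, 0, 0, 0.012, 0, 0, 0, 0.005, 0, 0, 0, 0, 0]}}

```text
time: 24.73
position: [0.6376, 0.1976, 0.2311]
tool_rot: [1.0, -0.0, -0.002, 0.0]
ft_force: [-0.9, 0.1, -0.9]
grip_width: 0.0546
grip_force: 14.9
```

Following the hook down and toward −y.

Call:
{"op": "run_rows", "data": {"offsets": [0.001, 0.001, 0.002, 0, 0.001, 0.001, 0.002, 0, 0, 0.001, 0.002, 0, 0, 0.001, 0.002, 0, 0, 0.001, 0.002, 0, 0, 0, 0, 0, 0, 0, 0, 0]}}

```text
time: 25.32
position: [0.6413, 0.1925, 0.2233]
tool_rot: [1.0, -0.0, -0.0, 0.0]
ft_force: [-0.6, -0.9, 0.2]
grip_width: 0.0549
grip_force: 15.0
```

```bash
python3 cap.py | tail -1
```

```text
[299 287   8   9  56] [302.5 291. ] [(0, [302.7, 291.8]), (0.05, [304.6, 294.1]), (0.1, [306.8, 296.0])]
```

Call:
{"op": "run_rows", "data": {"offsets": [0, 0, 0, 0, 0, 0, 0, 0, 0, 0, 0, 0, 0, 0, 0, 0, 0, 0, 0, 0, 0, 0, 0, 0], "jaw": 0.087}}

```text
time: 25.87
position: [0.6414, 0.1928, 0.2233]
tool_rot: [1.0, -0.0, 0.0, -0.0]
ft_force: [0.6, 0.7, -0.3]
grip_width: 0.0838
grip_force: 0.0
```

Call:
{"op": "run_rows", "data": {"offsets": [0, 0.001, -0.015, 0, 0, 0, -0.035, 0, 0, 0, -0.035, 0, -0.03, 0, 0, 0, -0.04, 0, 0, 0, -0.04, 0, 0, 0, -0.04, 0, 0, 0, -0.03, 0, 0, 0, -0.01, 0, 0, 0, 0, 0, 0, 0, 0, 0, 0, 0, 0, 0, 0, 0, 0, 0, 0, 0, 0, 0, 0, 0, 0, 0, 0, 0, 0, 0, 0, 0, 0, 0, 0, 0, 0, 0, 0, 0, 0, 0, 0, 0, 0, 0, 0, 0]}}

```text
time: 27.53
position: [0.4513, 0.1918, 0.3083]
tool_rot: [1.0, -0.0, 0.0, 0.0]
ft_force: [-0.7, -0.2, 0.1]
grip_width: 0.0869
grip_force: 0.0
```

Call:
{"op": "run_rows", "data": {"offsets": [0, 0, 0, 0, 0, 0, 0, 0, 0, 0, 0, 0, 0, 0, 0, 0, 0, 0, 0, 0, 0, 0, 0, 0, 0, 0, 0, 0, 0, 0, 0, 0, 0, 0, 0, 0, 0, 0, 0, 0, 0, 0, 0, 0, 0, 0, 0, 0, 0, 0, 0, 0, 0, 0, 0, 0, 0, 0, 0, 0]}}

```text
time: 28.78
position: [0.4513, 0.1917, 0.3083]
tool_rot: [1.0, -0.0, 0.0, -0.0]
ft_force: [-0.0, 0.9, -0.2]
grip_width: 0.0866
grip_force: 0.0
```

```bash
python3 cap.py | tail -1; python3 -c "
from geo import *
o=[]
for n,x,y in (('scene',285,180),('side',190,145)):
    c=robot.camera(n); crop(c['img'],x,y,150,150,400/150,'tmp.png'); o.append(cv2.imread('pics/tmp.png'))
cv2.imwrite('pics/f1.png',np.hstack(o))"
```

```text
[298 286   9  10  54] [302.1 290.6] [(0, [302.7, 291.8]), (0.05, [304.6, 294.1]), (0.1, [306.8, 296.0])]
```

View pics/f1.png

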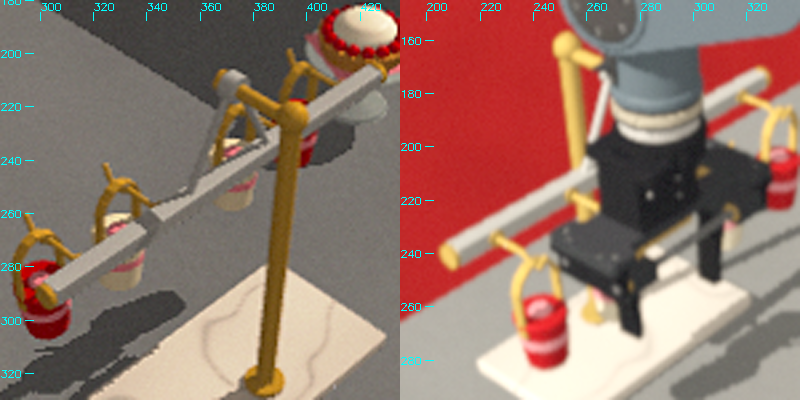

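All four pails hang upright, the reds on the outer hooks (scene (300,283) and (395,222)) and the ivories on the inner ones. The bar cap is at (302.1,290.6), which is level. I'll let it settle a little longer and hand in.

Call:
{"op": "run_rows", "data": {"offsets": [0, 0, 0, 0, 0, 0, 0, 0, 0, 0, 0, 0, 0, 0, 0, 0, 0, 0, 0, 0, 0, 0, 0, 0, 0, 0, 0, 0, 0, 0, 0, 0, 0, 0, 0, 0, 0, 0, 0, 0, 0, 0, 0, 0, 0, 0, 0, 0, 0, 0, 0, 0, 0, 0, 0, 0, 0, 0, 0, 0, 0, 0, 0, 0, 0, 0, 0, 0, 0, 0, 0, 0, 0, 0, 0, 0, 0, 0, 0, 0], "quiet": true}}

```text
ok
```

```bash
python3 -c "
from rig import robot
print(robot.hand_in())"
```

```text
the job is handed in; nothing more can be done
None
```

I hung the four pails left and right in turn, red on the outer hooks and ivory on the inner ones, and handed the job in at about 30 s; in the last pictures they hung upright on a level bar, but the hand-in returned no verdict.

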